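Load the laser marker and fire it with the pedal

ROBOT

A 7-joint arm with a two-finger parallel gripper is mounted at the origin on the work surface. World frame = base frame: x ahead of the robot, y to its left, z up, the work surface at z = 0. Lengths are in mm, angles in rad, forces in N, time in s.
With the tool pointing down it reaches from about 400 to 850 mm from the base axis. Payload 10.4 kg.
Tool frame: the origin (TCP) lies on the centre line of the jaws, within the pads' length; the fingertips stand 8 mm ahead of it and the grasp point (between the pads) lies 11 mm behind it; x points along the fingers, z is the direction in which the jaws open and shut, and the axes are right-handed (so a half turn about x gives the same grasp; the last joint's range is limited). The gripper opens to 87 mm and grips with 3 to 60 N. Pads are 19 mm wide; open, the fingers measure 117 mm over their backs; the gripper's body (75 mm by 190 mm) begins 51 mm behind the grasp point.
Start: joints at [-1.284, 0.332, -0.065, 1.46, 0.022, 1.35, -0.088], TCP at [190.53, 595.275, 203.176] pointing down, gripper open.
Joint ranges: [-2.6, 2.6], [-0.5, 2.12], [-1.47, 1.34], [0.16, 2.42], [-1.27, 4.41], [0.06, 2.06], [-2.6, 2.6]. Speed limits (rad/s): [2.22, 2.22, 2.79, 2.79, 3.14, 3.14, 3.14].

INTERFACE

Orientations are given as a unit quaternion [w, x, y, z].
In Python, from bench import bot, imaging gives the robot as it stands. The module is installed in compiled form; this text tells all that it offers.
- The arm moves only by the tool send_rows, never from a script. Its argument "steps" is a list of rows, each a list of 7 numbers: the opening, from -1 (shut) to 1 (fully open), then the shift along the world's x, y, z in units of 25 mm (1.0 is 25 mm), then the turn, a rotation vector about the world's x, y, z in degrees. A call has 1 to 12 rows; each row shifts and turns the commanded pose from where the row before left it; what a row does not reach is not made up. A row lasts 1/12 s, in which the tool goes at most 41.7 mm and 7.16 degrees, less where a joint would pass 70% of its speed; a pose out of reach is approached as far as the arm can. A call is refused whole if a number of a shift passes 1 or a number of a turn 7.16, either way. A call with a gripper value outside its range is refused whole. The fingers move at their own pace and stop on an object; the grip force is fixed at half the most. Time passes only in rows, so rows that do not move let the fingers close. It gives the time, the measured TCP pose, the force and the opening at its end, in the units of the state.
- bot.get_state(): the state, without advancing time (a new reading comes with each control period).
- imaging.camera(name): name is "scene" or "top" or "wrist"; returns (picture, depth): 400x640x3 uint8, red, green, blue; 400x640 float32, mm along the optical axis (not along the pixel's ray), 0 where there is no reading.
- imaging.camera_model(name): a dict with "fx", "fy", "cx", "cy" (pixels), "R" (3x3) and "t" (3): a world point X has camera coordinates R X + t. Camera axes: x right, y down, z forward; pixel columns grow to the right and rows downward; lengths in mm; the calibration is good to about 2 mm. A picture is of the moment at which its call begins: read the wrist's pose just before it. camera_model takes no time and is no camera call; for the wrist camera it gives the pose at the moment of the call.
- bot.job_done(): hands the job in, once; it reports no verdict.
The state is a dict: "time": time; "joint_pos": joint angles; "joint_vel": joint speeds; "effort": joint torques, N m; "ee_pos": TCP position; "tool_rot": TCP orientation; "force": force on the tool from outside, world axes, zero at the start; "wrist_torque": the same for the moment, N m; "gripper_width": opening from 0.0 (shut) to 1.0 (fully open).
Only numpy, scipy, OpenCV 4.12 (cv2) and the standard library are available. Lean on these libraries where they do the work, as an engineer would, in place of code of your own. Each camera call takes 0.05 s, during which the arm holds its last target.

TASK

Slide the blue pallet with its black cap along the rails, in under the amber shield of the laser marker, until it is fully home against the red end stop. Only then press the yellow pedal of the foot switch all the way down to its stop, keep it down for about a second so that the mark is made, and let it come back up. Leave the pallet home with the cap in its nest, and leave the other things where they are.

Things in the scene. Friction and masses are not known exactly. Their poses are not given: they have to be found in the camera images.
- marker: Laser marker, fixed on the bench: aluminium bed 15 mm thick, 300 mm wide (x), with two dark rails along y (125 mm apart inside, 14 mm high, y -90 to +310 mm). White scan head up to 330 mm high, blue boom and tall column (at y -400 mm) on the -y side. Origin: on the bench under the lens; z up, +y out along the rails to the open loading end. Position and yaw vary.
- end_stop (a point): Middle of the +y face of the red end stop across the rails, at the marker's y -70 mm, 22 mm above the bench; the pallet's -y edge meets it when home. Axes as the marker's.
- shield_edge (a point): Middle of the lower edge of the amber shield's front wall, at the marker's y +40 mm, 65 mm above the bench: the pallet and cap pass below it, a gripper does not. The shield is 188 mm wide (x), reaches from y -100 to +40 mm, top 171 mm above the bench. Axes as the marker's.
- home (a point): On the bed's top surface (15 mm above the bench) under the lens: where the pallet's origin lies when it is home against the stop. Axes as the marker's.
- pallet: Blue plate, loose, 120 mm wide (x), 220 mm long (y -70 to +150 mm), 12 mm thick, 0.5 kg, on the bed between the rails with 2.5 mm play each side. Starts 90 to 160 mm out from home along the marker's +y. Origin: its underside below the nest; axes parallel to the marker's. An upright orange grip fin stands at y +135 mm: 40 mm wide (x), 14 mm thick (y), top 60 mm above the underside.
- grip (a point): The grip point on the orange fin of the pallet: centre of the fin, 45 mm above the pallet's underside (60 mm above the bench), 15 mm below its top. Axes as the pallet's. Stays 95 mm in front of the shield when home.
- nest (a point): Centre of the pallet's nest, on its top face (12 mm above its underside): four 9 mm high aluminium blocks, 57 mm apart inside, round the cap.
- cap: The work: a loose black plastic flanged cap, flange 52 mm across and 7 mm thick, hub 28 mm across, 18 mm high in all, lying in the pallet's nest. Origin: centre of its underside.
- footswitch: The foot switch, fixed on the bench: dark steel base 170 mm (x) by 115 mm (y), 16 mm thick, with hinge cheeks 50 mm high at its +x end. Origin: centre of the underside; the pedal's free end points to its -x (roughly to the robot). Position and yaw vary.
- pedal (a joint): Angle of the yellow pedal with black tread: 0 up (its plate rises at 0.28 rad from the hinge to its free end), 0.26 rad at its stop (nearly level). A spring returns it: about 5 N at the press point starts it, 10 N holds it at the stop. Plate 145 x 92 mm; its hinge axis lies along the foot switch's y at x +65 mm, 34 mm above the bench.
- pedal_press (a point): Where to press: on the top of the tread, mid-width, 100 mm from the hinge axis; 69 mm above the bench with the pedal up and about 44 mm above it at the stop. Moves with the pedal.
- cap_b: Bystander: a black cap like the work, lying loose on the bench. Origin: centre of its underside.
- cap_c: Bystander: another such cap on the bench.
- carton: Bystander: open cardboard carton 160 x 120 x 100 mm high. Origin: centre of its underside.
- bin: Bystander: open blue bin 100 mm (x) by 130 mm (y), 60 mm high. Origin: centre of its underside.

How it is judged (in metres and radians):
On the way, in this order (a step that is already met when the one before it is completed fails the run):
1. the pallet is home against the stop, cap in its nest (horizontal distance between pallet and home below 0.007 m and z of pallet in the frame of marker below 0.02 m and angle between the y axis of pallet and the y axis of marker, either way round below 0.08 rad and distance between cap and nest below 0.007 m), for 0.2 s.
2. with the pallet home, the pedal is held down at its stop (horizontal distance between pallet and home below 0.007 m and z of pallet in the frame of marker below 0.02 m and angle between the y axis of pallet and the y axis of marker, either way round below 0.08 rad and value of joint pedal above 0.225 rad), for 0.5 s.
At the end, for the whole second after the job is handed in: The pallet lies flat between the rails within 7 mm of its home point, at rest, the cap lies in its nest (within 7 mm of the nest's centre), and the pedal is back up (below 0.04 rad) (all of step 1 and value of joint pedal below 0.04 rad and linear speed of each of pallet, cap below 0.02 m/s); the robot touches nothing.
It fails at once if the pedal is pressed while the pallet is not home (value of joint pedal above 0.1 rad and horizontal distance between pallet and home above 0.012 m).
It fails at once if the spare cap is shifted (distance of cap_b from where it was at the start of the episode above 0.03 m).
It fails at once if the other spare cap is shifted (distance of cap_c from where it was at the start of the episode above 0.03 m).
It fails at once if the carton is shifted (distance of carton from where it was at the start of the episode above 0.03 m).
It fails at once if the blue bin is shifted (distance of bin from where it was at the start of the episode above 0.03 m).
It also fails if it takes over 48 s, if anything falls off the work surface, if the arm or the gripper's body presses on something with over 40 N, if the wrist force passes 120 N, or if a joint passes its speed limit or range.

## Working session

There is one attempt and no reset: what is moved stays moved. The work goes in short steps, Python scripts to look and compute and a tool call to move; the robot and the scene stay as the last step left them, time stands still between calls to the robot, and variables do not carry over. Pictures are saved under pics/ and viewed, and the job is handed in when it is done.

Besides the shell and the picture viewer there is one more tool, called after "Emit:" as name(argument=value, ...) on one line, values as JSON. send_rows: Moves the arm, as the interface text tells. Its arguments: {"type":"object","properties":{"steps":{"type":"array","items":{"type":"array","items":{"type":"number"}}}},"required":["steps"]}

```bash
mkdir -p pics; python3 - <<'E'
from bench import bot, imaging
import cv2, numpy as np
s=bot.get_state()
for k in ("time","ee_pos","tool_rot","force","gripper_width"): print(k,s[k])
for n in ("scene","top"):
    p,d=imaging.camera(n); np.savez(f"{n}0.npz",p=p,d=d,**imaging.camera_model(n))
    cv2.imwrite(f"pics/{n}0.png",p[:,:,::-1])
    m=imaging.camera_model(n); print(n,m)
E
```

```text
time 0.0
ee_pos [190.43272329 594.8460255  202.37553247]
tool_rot [ 0.57076981 -0.41717408  0.57154582  0.41656089]
force [-1.43870748  0.39129938 -0.53581087]
gripper_width 1.00225810608395
scene {'fx': 517.232299166852, 'fy': 517.232299166852, 'cx': 316.0967238938346, 'cy': 198.00498298158573, 'R': array([[ 9.67450425e-03,  9.99866032e-01,  1.32031069e-02],
       [ 7.94124714e-01,  3.41533612e-04, -6.07754739e-01],
       [-6.07677828e-01,  1.63646393e-02, -7.94015022e-01]]), 't': array([ -54.27074508, -474.9877566 , 1804.28126152])}
top {'fx': 459.505748732857, 'fy': 459.505748732857, 'cx': 320.6499795124847, 'cy': 197.2476500935953, 'R': array([[ 0.00999179, -0.99981975, -0.01614413],
       [-0.99922949, -0.00937048, -0.03811327],
       [ 0.03795513,  0.01651251, -0.99914301]]), 't': array([  45.35717453,  618.43864649, 1343.88701054])}
```

View pics/scene0.png

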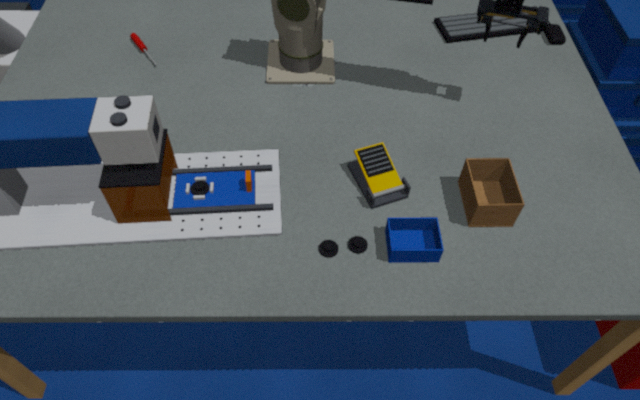

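View pics/top0.png

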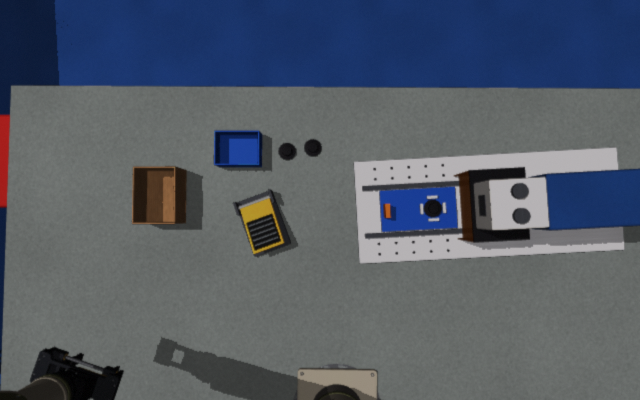

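The top view shows the bed and pallet around (360–620, 150–262), with the orange fin at (389,211) and the cap at (432,208). The shield edge is near x=460 px, the pedal at (262,225), the bin at (238,149), spare caps at (288,151) and (313,147), and the carton at (158,195). Next I measure these.

```bash
cat > h.py <<'E'
import numpy as np, cv2
def load(n):
    f=np.load(n); return f['p'],f['d'],f
def world(d,m):
    v,u=np.mgrid[:d.shape[0],:d.shape[1]]
    c=np.stack([(u-m['cx'])/m['fx']*d,(v-m['cy'])/m['fy']*d,d],-1)
    return (c-m['t'])@m['R']
E
python3 - <<'E'
from h import *
for n in ("top","scene"):
    p,d,m=load(n+"0.npz"); W=world(d,m); hsv=cv2.cvtColor(p,cv2.COLOR_RGB2HSV)
    H,S,V=[hsv[...,i].astype(int) for i in range(3)]; z=W[...,2]; ok=d>0
    bench=(abs(z)<15)&ok&(S<60)&(V>60)&(V<140); print(n,"bench z",np.median(z[bench]))
    inb=(abs(W[...,0]-520)<300)&(W[...,1]>-420)&(W[...,1]<450)&ok
    def rep(name,mask):
        mask=cv2.morphologyEx((mask&inb).astype(np.uint8),cv2.MORPH_OPEN,np.ones((2,2)))
        k,l,st,c=cv2.connectedComponentsWithStats(mask)
        for i in range(1,k):
            if st[i,4]<25: continue
            P=W[l==i]; r=cv2.minAreaRect(P[:,:2].astype(np.float32))
            print(name,st[i,4],"px",c[i].round(0),"med",np.median(P,0).round(1),"rect",np.round(r[0],1),np.round(r[1],1),round(r[2],1), "z",np.percentile(P[:,2],[5,95]).round(0))
    rep("orange",(H<14)&(S>170)&(V>120))
    rep("yellow",(H>=18)&(H<34)&(S>150)&(V>90))
    rep("blue",(H>100)&(H<125)&(S>150)&(z<45)&(z>15))
    rep("black",(V<45)&(z>-5)&(z<60))
    rep("white",(S<40)&(V>150)&(z>5)&(z<25))
E
```

```text
top bench z 0.5999013098873028
orange 58 px [388. 211.] med [ 579.  -139.4   74.8] rect [580.8 -61.8] [180.   36.6] 87.5 z [27. 80.]
yellow 721 px [261. 221.] med [563.7 224.8  49.2] rect [554.3 153.4] [136.5 241.2] 20.8 z [16. 78.]
blue 95 px [220. 146.] med [771.6 355.2  18.7] rect [658.5 213.9] [402.5  93.3] 50.5 z [ 4. 36.]
blue 40 px [248. 134.] med [802.5 267.3  15.6] rect [801.8 263.8] [67.2  9.2] 81.4 z [ 3. 26.]
blue 2463 px [418. 210.] med [ 582.6 -223.2   28. ] rect [ 578.2 -159.5] [118.9 377.6] 3.9 z [23. 33.]
black 94 px [218. 147.] med [762.9 355.6  21.5] rect [657.1 212.5] [403.3  70.6] 53.8 z [ 4. 37.]
black 28 px [262. 142.] med [780.  229.7   7.3] rect [780.3 229.4] [41.5  1.8] 0.2 z [-5. 16.]
black 216 px [314. 148.] med [762.5  72.9   9.5] rect [763.2  74.3] [45.7 45.2] 1.8 z [ 0. 22.]
black 216 px [288. 152.] med [750.5 149.5  10. ] rect [675.7  88. ] [243.9  46.8] 39.3 z [ 2. 23.]
black 310 px [281. 227.] med [526.2 166.9  14.4] rect [533.  119.3] [172.5 182.6] 83.9 z [-2. 21.]
black 224 px [434. 209.] med [ 586.  -273.6   37.4] rect [ 585.1 -136. ] [ 46.2 330.2
[... 762 characters left out ...]
ack 25 px [375. 174.] med [557.  210.7  55.3] rect [557.8 210.7] [ 8.4 31.1] 20.2 z [54. 58.]
black 176 px [200. 189.] med [ 594.7 -267.    34.3] rect [1019.4 -115. ] [950.5  44.1] 19.8 z [29. 45.]
black 27 px [407. 191.] med [596.5 297.7  28. ] rect [592.8 296.4] [18.1  4.9] 29.3 z [15. 42.]
black 239 px [358. 246.] med [761.  155.    7.4] rect [757.7 155.6] [46.6 48.5] 14.8 z [ 1. 19.]
black 240 px [329. 249.] med [772.7  79.7   7.3] rect [1110.7   64.5] [ 46.6 729.7] 87.4 z [ 2. 18.]
white 5156 px [226. 202.] med [ 672.8 -183.1   12.8] rect [ 962.9 -207.6] [1057.   380.3] 4.7 z [ 9. 17.]
white 110 px [173. 193.] med [ 591.9 -348.    12.7] rect [ 589.4 -346.6] [108.2  13.6] 3.6 z [ 9. 19.]
```

```bash
python3 - <<'E'
from h import *
from bench import bot, imaging
from scipy.spatial.transform import Rotation as R
s=bot.get_state(); q=s['tool_rot']; M=R.from_quat([q[1],q[2],q[3],q[0]]).as_matrix(); print(M.round(3))
m=imaging.camera_model('wrist'); print(m['fx'],m['cx'],m['cy'],m['R'].round(3)); print('cam pos',(-m['R'].T@m['t']).round(1), s['ee_pos'])
# bed line fit robust from top
p,d,c=load("top0.npz"); W=world(d,c); hsv=cv2.cvtColor(p,cv2.COLOR_RGB2HSV); H,S,V=[hsv[...,i].astype(int) for i in range(3)]
z=W[...,2]
for nm,mk in (("white",(S<40)&(V>150)&(abs(z-16)<4)),("pallet",(H>100)&(H<125)&(S>150)&(abs(z-28)<4)),("fin",(H<14)&(S>170)&(abs(z-75)<4)),("yellow",(H>=18)&(H<34)&(S>150)&(z>30)&(z<85))):
    mk=mk&(abs(W[...,0]-560)<220)&(W[...,1]>-420)&(W[...,1]<420)
    k,l,st,ce=cv2.connectedComponentsWithStats(mk.astype(np.uint8)); i=1+np.argmax(st[1:,4]); P=W[l==i]
    r=cv2.minAreaRect(P[:,:2].astype(np.float32)); print(nm,len(P),np.round(r[0],1),np.round(r[1],1),round(r[2],2),P.mean(0).round(1)); print(cv2.boxPoints(r).round(0).tolist())
E
```

```text
[[-0.    -0.952  0.305]
 [-0.001  0.305  0.952]
 [-1.    -0.    -0.001]]
348.4465453726062 318.56675745099346 198.70889014370894 [[ 0.306  0.952 -0.002]
 [ 0.916 -0.294  0.273]
 [ 0.26  -0.085 -0.962]]
cam pos [120.3 618.3 383.7] [190.41791031 594.88878162 202.42750948]
white 5404 [ 586.9 -240.8] [297.6 374.6] 3.61 [ 586.5 -201.9   16. ]
[[427.0, -63.0], [450.0, -437.0], [747.0, -418.0], [724.0, -45.0]]
pallet 2106 [ 586.4 -232.6] [118.3 218.2] 3.88 [ 586.1 -229.3   28. ]
[[520.0, -128.0], [535.0, -345.0], [653.0, -337.0], [638.0, -120.0]]
fin 53 [ 580.2 -136.3] [36.5 11.5] 0.49 [ 580.  -136.8   75.1]
[[562.0, -131.0], [562.0, -142.0], [598.0, -142.0], [598.0, -130.0]]
yellow 795 [533.  220.7] [136.   95.7] 20.75 [547.3 223.3  55.6]
[[452.0, 241.0], [486.0, 152.0], [614.0, 200.0], [580.0, 290.0]]
```

Emit:
send_rows(steps=[[-1,1,-1,0.2,0,0,-6.85],[-1,1,-1,0.2,0,0,-6.85],[-1,1,-1,0.2,0,0,-6.85],[-1,1,-1,0.2,0,0,-6.85],[-1,1,-1,0.2,0,0,-6.85],[-1,1,-1,0.2,0,0,-6.85],[-1,1,-1,0.2,0,0,-6.85],[-1,1,-1,0.2,0,0,-6.85],[-1,1,-1,0.2,0,0,-6.85],[-1,1,-1,0.2,0,0,-6.85],[-1,1,-1,0,0,0,0],[-1,0.5,-0.5,0,0,0,0]])

```text
time: 1.1
ee_pos: [481.1, 303.5, 253.4]
tool_rot: [0.707, -0.022, 0.706, 0.021]
force: [1.2, -0.8, -1.0]
gripper_width: 0.175
```

```bash
cat > look.py <<'E'
import sys; from h import *
from bench import bot, imaging
n=sys.argv[1]; m=imaging.camera_model('wrist'); p,d=imaging.camera('wrist')
np.savez(n+'.npz',p=p,d=d,**m); cv2.imwrite(f'pics/{n}.png',p[:,:,::-1])
s=bot.get_state(); print(s['time'],s['ee_pos'],s['tool_rot'],s['force'],s['gripper_width'])
E
python3 look.py w1
```

```text
1.15 [482.50987603 301.56321439 253.15954026] [ 0.70739519 -0.02106672  0.70623256  0.01959112] [ 0.54281371 -2.71337982 -0.01452319] 0.1282184751456161
```

View pics/w1.png

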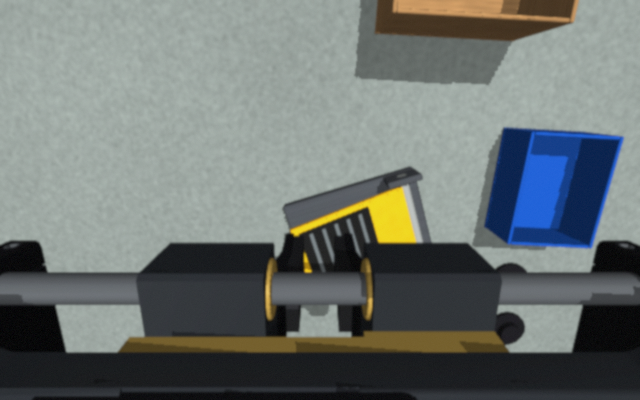

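The wrist view shows the pedal's free end at about (350,225), with the gripper covering the lower half of the picture. The carton and bin are clear. I go on to the loading side of the fin.

Emit:
send_rows(steps=[[-1,0.3,-1,0,0,0,0.3],[-1,0.3,-1,0,0,0,0],[-1,0.3,-1,0,0,0,0],[-1,0.3,-1,0,0,0,0],[-1,0.3,-1,0,0,0,0],[-1,0.3,-1,0,0,0,0],[-1,0.3,-1,-0.2,0,0,0],[-1,0.3,-1,-0.5,0,0,0],[-1,0.3,-1,-0.8,0,0,0],[-1,0.3,-1,-0.8,0,0,0],[-1,0.3,-1,-0.8,0,0,0],[-1,0.3,-1,-0.5,0,0,0]])

```text
time: 2.15
ee_pos: [567.2, 6.9, 160.9]
tool_rot: [0.706, -0.025, 0.707, 0.025]
force: [0.6, 0.5, 0.7]
gripper_width: 0.005
```

Emit:
send_rows(steps=[[-1,0.2,-1,-0.4,0,0,0],[-1,0,-0.8,-0.4,0,0,0],[-1,0,-0.3,0,0,0,0],[-1,0,0,0,0,0,0]])

```text
time: 2.48
ee_pos: [572.4, -46.6, 142.8]
tool_rot: [0.706, -0.024, 0.707, 0.024]
force: [0.3, -0.1, 0.9]
gripper_width: 0.005
```

```bash
python3 - <<'E'
from bench import bot, imaging
import cv2,numpy as np
p,d=imaging.camera('scene'); np.savez('scene1.npz',p=p,d=d,**imaging.camera_model('scene')); cv2.imwrite('pics/scene1.png',cv2.resize(p[120:260,80:340,::-1],None,fx=3,fy=3))
s=bot.get_state(); print(s['time'],s['ee_pos'],s['tool_rot'],s['force'])
E
```

```text
2.5333 [572.91730487 -44.576852   143.33077831] [ 0.70659665 -0.02456197  0.70675711  0.02474409] [-0.37203947  0.96684999  0.2160261 ]
```

View pics/scene1.png

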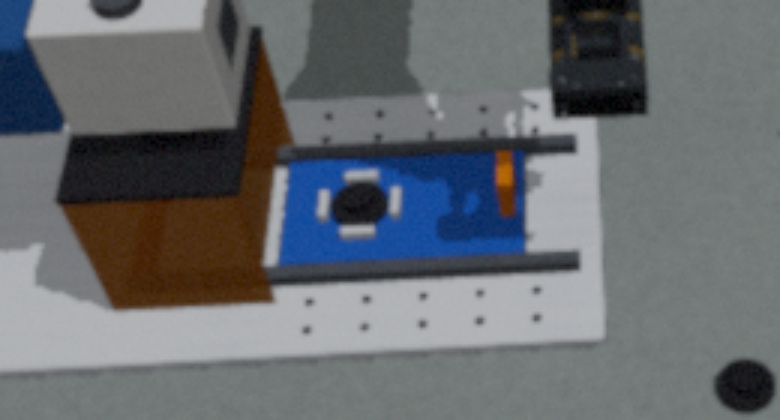

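Emit:
send_rows(steps=[[-1,0.24,-0.2,-1,0,0,0],[-1,0,-0.2,-1,0,0,0],[-1,0,-0.3,-1,0,0,0],[-1,0,-0.3,-0.44,0,0,0],[-1,0,-0.3,0,0,0,0],[-1,0,0,0,0,0,0]])

```text
time: 3.03
ee_pos: [579.3, -78.3, 58.1]
tool_rot: [0.707, -0.025, 0.707, 0.024]
force: [-0.6, -0.9, 0.6]
gripper_width: 0.004
```

```bash
python3 - <<'E'
from h import *
from bench import bot, imaging
for n in ('scene','top'):
    p,d=imaging.camera(n); m=imaging.camera_model(n); np.savez(n+'2.npz',p=p,d=d,**m)
    c=p[120:260,80:340] if n=='scene' else p[140:270,330:530]
    cv2.imwrite(f'pics/{n}2.png',cv2.resize(c[:,:,::-1],None,fx=3,fy=3))
    W=world(d,m); hsv=cv2.cvtColor(p,cv2.COLOR_RGB2HSV); H,S,V=[hsv[...,i].astype(int) for i in range(3)]
    z=W[...,2]
    for nm,mk,z0 in (("pallet",(H>100)&(H<125)&(S>150),27),("fin",(H<16)&(S>150)&(V>90),74)):
        mk=mk&(abs(z-z0)<5)&(abs(W[...,0]-580)<80)&(W[...,1]>-360)&(W[...,1]<-60)
        P=W[mk]; 
        if len(P)<5: print(n,nm,len(P)); continue
        r=cv2.minAreaRect(P[:,:2].astype(np.float32)); print(n,nm,len(P),np.round(r[0],1),np.round(r[1],1),round(r[2],1),P.mean(0).round(1))
s=bot.get_state(); print(s['time'],s['ee_pos'],s['force'])
E
```

```text
scene pallet 1820 [ 583.  -232.5] [126.3 218.6] 4.1 [ 588.5 -232.5   25.3]
scene fin 52 [ 580.2 -135.6] [41.1 10.7] 4.4 [ 581.7 -136.    72.9]
top pallet 1315 [ 589.4 -269. ] [116.8 145. ] 3.7 [ 587.4 -273.    27.8]
top fin 0
3.1333 [580.23583569 -77.07888488  58.97615899] [ 1.00425343 -0.13213696 -0.14150703]
```

View pics/scene2.png

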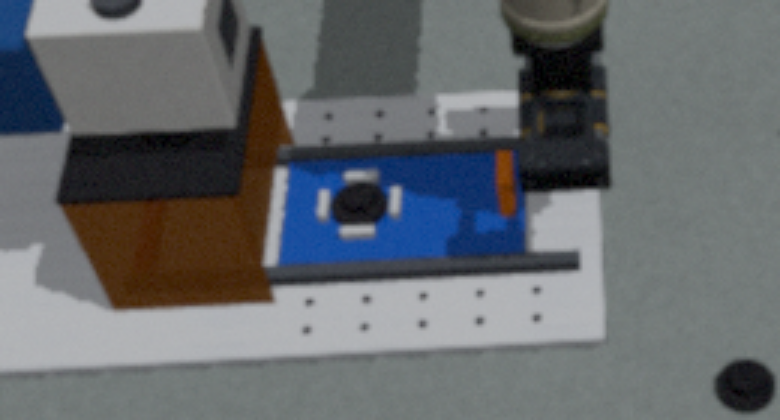

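View pics/top2.png

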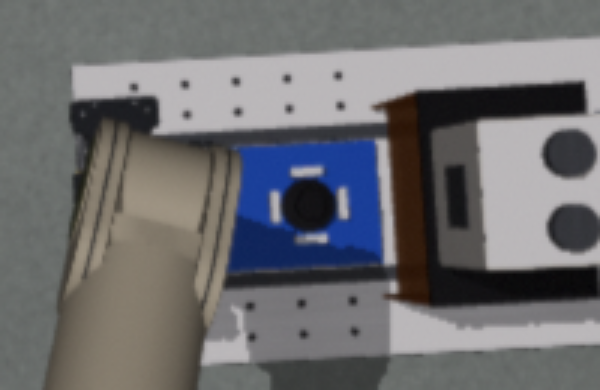

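```bash
python3 - <<'E'
from h import *
p,d,m=load('top2.npz'); W=world(d,m)
a=W[150:270,350:414]; a=a[(a[...,2]>120)&(d[150:270,350:414]>0)]
for lo in range(120,520,50):
    q=a[(a[:,2]>=lo)&(a[:,2]<lo+50)]
    if len(q): print(lo,len(q),'y min',np.percentile(q[:,1],1).round(0))
b=W[150:270,440:520].reshape(-1,3)
for lo in (60,120,160,200,250,300):
    q=b[(b[:,2]>=lo)&(b[:,2]<lo+40)]
    if len(q): print('shield/head',lo,len(q),'y max',np.percentile(q[:,1],99).round(0))
E
```

```text
120 42 y min -81.0
170 316 y min -108.0
370 23 y min -40.0
420 560 y min -131.0
470 2734 y min -123.0
shield/head 60 239 y max -337.0
shield/head 120 307 y max -336.0
shield/head 160 1350 y max -336.0
shield/head 200 178 y max -334.0
shield/head 250 271 y max -334.0
shield/head 300 1643 y max -335.0
```

Emit:
send_rows(steps=[[-1,0.03,-0.6,-0.08,0,0,0],[-1,0.03,-0.4,0,0,0,0],[-1,0.015,-0.2,0,0,0,0],[-1,0.013,-0.2,0,0,0,0],[-1,0.013,-0.2,0,0,0,0],[-1,0.013,-0.2,0,0,0,0],[-1,0.013,-0.2,0,0,0,0],[-1,0.013,-0.2,0,0,0,0]])

```text
time: 3.8
ee_pos: [583.6, -130.5, 56.1]
tool_rot: [0.707, -0.025, 0.706, 0.026]
force: [-0.2, 5.9, 7.1]
gripper_width: 0.008
```

Emit:
send_rows(steps=[[-1,0.013,-0.2,0,0,0,0],[-1,0.013,-0.2,0,0,0,0],[-1,0.013,-0.2,0,0,0,0],[-1,0.013,-0.2,0,0,0,0],[-1,0.013,-0.2,0,0,0,0],[-1,0.013,-0.2,0,0,0,0]])

```text
time: 4.3
ee_pos: [584.6, -162.4, 55.3]
tool_rot: [0.707, -0.025, 0.707, 0.025]
force: [0.1, -0.5, 0.6]
gripper_width: 0.006
```

```bash
python3 - <<'E'
from h import *
from bench import bot, imaging
p,d=imaging.camera('scene'); m=imaging.camera_model('scene')
cv2.imwrite('pics/scene3.png',cv2.resize(p[120:260,80:340,::-1],None,fx=3,fy=3))
W=world(d,m); hsv=cv2.cvtColor(p,cv2.COLOR_RGB2HSV); H,S,V=[hsv[...,i].astype(int) for i in range(3)]; z=W[...,2]
mk=(H<16)&(S>150)&(V>90)&(abs(z-74)<5)&(abs(W[...,0]-580)<80)&(W[...,1]>-330)&(W[...,1]<-60)
P=W[mk]; r=cv2.minAreaRect(P[:,:2].astype(np.float32)); print('fin',len(P),r,P.mean(0).round(1))
s=bot.get_state(); print(s['time'],s['ee_pos'],s['force'])
E
```

```text
fin 12 ((581.1951293945312, -131.65097045898438), (33.11543655395508, 2.5444247722625732), 11.164800643920898) [ 580.2 -131.7   72.9]
4.35 [ 584.24213748 -164.0229404    55.18731435] [-1.8360032  -0.27269196  0.21261741]
```

View pics/scene3.png

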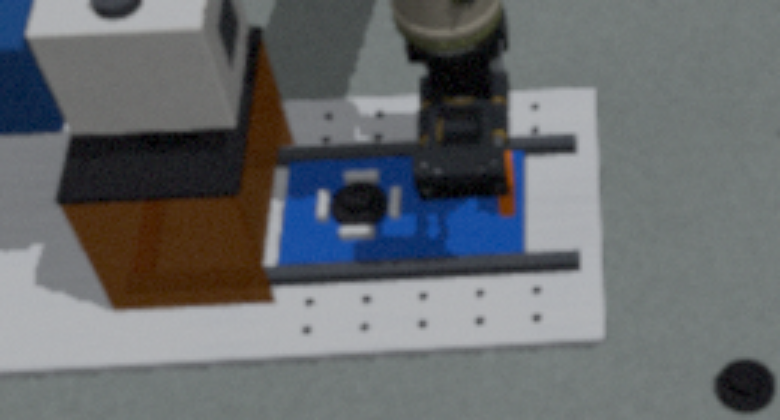

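The fin still shows at crop pixel (508,185), with the gripper at (460,170) on its shield side. So the tool passed the fin without moving the pallet, and I need to find out why.

```bash
python3 look.py w2; python3 - <<'E'
from h import *
from bench import imaging
p,d=imaging.camera('scene'); m=imaging.camera_model('scene'); W=world(d,m)
np.savez('scene4.npz',p=p,d=d,**m)
cv2.imwrite('pics/scene4.png',cv2.resize(p[130:230,150:300,::-1],None,fx=5,fy=5,interpolation=cv2.INTER_CUBIC))
s=W[130:200,210:260]; v=d[130:200,210:260]
for r in range(155,200,3): print(r,[tuple(W[r,c].round(0).astype(int)) for c in (225,233,241,249)])
E
```

```text
4.4 [ 584.14195729 -163.63638857   55.06858185] [ 0.70658577 -0.0247688   0.70677925  0.02421055] [-1.07951619 -0.29272496  0.10663557] 0.00556826161694613
155 [(np.int64(604), np.int64(-181), np.int64(184)), (np.int64(604), np.int64(-161), np.int64(184)), (np.int64(604), np.int64(-141), np.int64(184)), (np.int64(578), np.int64(-126), np.int64(155))]
158 [(np.int64(612), np.int64(-180), np.int64(182)), (np.int64(606), np.int64(-162), np.int64(175)), (np.int64(614), np.int64(-140), np.int64(184)), (np.int64(593), np.int64(-124), np.int64(160))]
161 [(np.int64(626), np.int64(-178), np.int64(186)), (np.int64(610), np.int64(-162), np.int64(168)), (np.int64(626), np.int64(-139), np.int64(186)), (np.int64(603), np.int64(-123), np.int64(161))]
164 [(np.int64(635), np.int64(-178), np.int64(186)), (np.int64(614), np.int64(-163), np.int64(162)), (np.int64(635), np.int64(-139), np.int64(186)), (np.int64(610), np.int64(-123), np.int64(156))]
167 [(np.int64(641), np.int64(-178), np.int64(181)), (np.int64(621), np.int64(-163), np.int64(158)), (np.int64(642), np.int64(-138), np.int64(182)), (np.int
[... 1290 characters left out ...]
int64(-181), np.int64(26)), (np.int64(581), np.int64(-159), np.int64(23)), (np.int64(600), np.int64(-134), np.int64(47))]
191 [(np.int64(591), np.int64(-203), np.int64(22)), (np.int64(594), np.int64(-180), np.int64(26)), (np.int64(595), np.int64(-158), np.int64(28)), (np.int64(594), np.int64(-136), np.int64(26))]
194 [(np.int64(606), np.int64(-200), np.int64(28)), (np.int64(601), np.int64(-180), np.int64(22)), (np.int64(603), np.int64(-157), np.int64(25)), (np.int64(605), np.int64(-135), np.int64(27))]
197 [(np.int64(615), np.int64(-200), np.int64(27)), (np.int64(614), np.int64(-178), np.int64(25)), (np.int64(615), np.int64(-156), np.int64(26)), (np.int64(614), np.int64(-135), np.int64(25))]
```

View pics/w2.png

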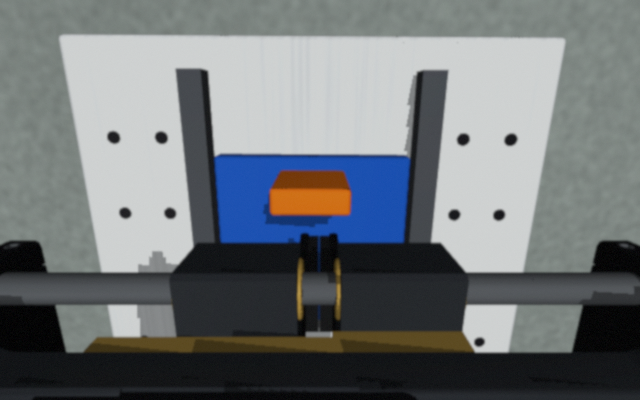

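View pics/scene4.png

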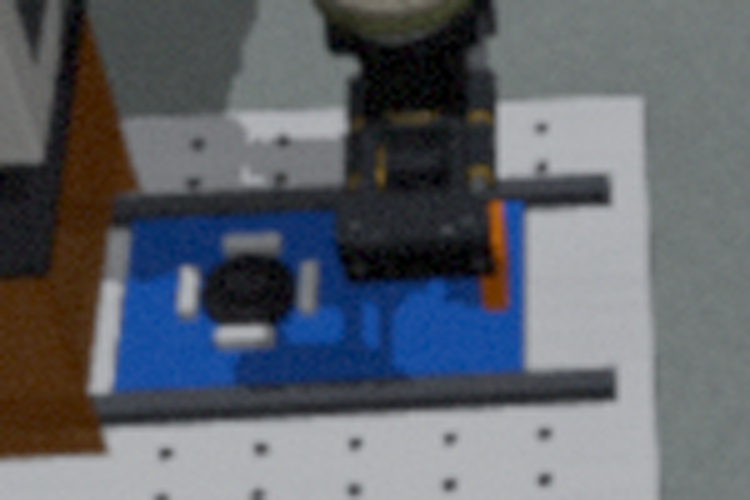

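```bash
python3 - <<'E'
from h import *
p,d,m=load('w2.npz'); W=world(d,m)
for nm,(r,c) in dict(bed=(60,320),bedL=(180,145),palletL=(180,230),palletR=(220,390),fintop=(178,310),fintop2=(185,330),finface=(203,310),bench=(20,100),rail=(120,190),fingL=(250,309),fingR=(250,332),tipL=(236,305),tipR=(236,333)).items():
    a=W[r-2:r+3,c-2:c+3].reshape(-1,3); print(nm,np.median(a,0).round(1))
hsv=cv2.cvtColor(p,cv2.COLOR_RGB2HSV);H,S,V=[hsv[...,i].astype(int) for i in range(3)]
mk=(H<16)&(S>150)&(d>0)&(np.mgrid[:400,:640][0]<225); P=W[mk]; print('fin',P.min(0).round(0),P.max(0).round(0),np.histogram(P[:,2],bins=range(25,95,5)))
p,d,m=load('w1.npz'); W=world(d,m)
print('w1 bench',np.median(W[100:200,50:200].reshape(-1,3),0).round(1))
E
python3 - <<'E'
import sys; sys.path.insert(0,'.')
from h import *
p=cv2.imread('pics/w2.png'); cv2.imwrite('pics/w2z.png',cv2.resize(p[150:350,220:420],None,fx=3,fy=3,interpolation=cv2.INTER_CUBIC))
E
```

```text
bed [579.3 -66.3  14.7]
bedL [ 470.8 -147.1   14.6]
palletL [ 528.9 -140.2   26.9]
palletR [ 630.5 -159.6   26.4]
fintop [ 578.2 -130.1   51.8]
fintop2 [ 588.5 -129.4   68. ]
finface [ 579.2 -137.3   74.8]
bench [ 4.427e+02 -5.110e+01 -2.000e-01]
rail [ 506.2 -105.5   28.7]
fingL [ 580.2 -154.1   92.5]
fingR [ 590.3 -152.1   95.3]
tipL [ 577.8 -152.9   79.2]
tipR [ 591.3 -152.    79. ]
fin [ 560. -144.   34.] [ 598. -129.   77.] (array([   0,   17,  107,  121,  129,  136,  146,  153,  177, 1668,  580,
          0,    0]), array([25, 30, 35, 40, 45, 50, 55, 60, 65, 70, 75, 80, 85, 90]))
w1 bench [240.3 304.7  -0.4]
```

View pics/w2z.png

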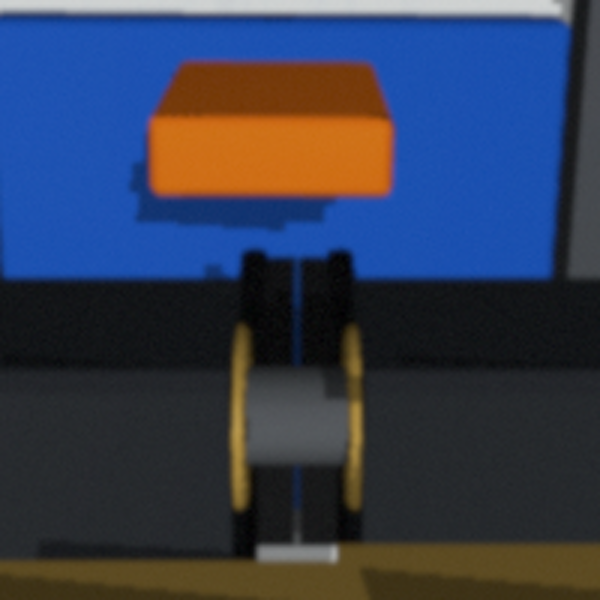

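```bash
python3 - <<'E'
from h import *
for n,tz in (('w1',253.2),('w2',55.07)):
    p,d,m=load(n+'.npz'); W=world(d,m)
    for c in (304,309,322,333,343):
        print(n,c,[(r,d[r,c].round(0),(W[r,c]).round(0).astype(int).tolist(),'dz',(W[r,c,2]-tz).round(0)) for r in range(232,262,3)])
p,d,m=load('scene2.npz'); W=world(d,m)
E
```

```text
w1 304 [(232, np.float32(381.0), [470, 238, 78], 'dz', np.float64(-175.0)), (235, np.float32(383.0), [470, 235, 78], 'dz', np.float64(-176.0)), (238, np.float32(383.0), [470, 231, 78], 'dz', np.float64(-175.0)), (241, np.float32(383.0), [471, 228, 79], 'dz', np.float64(-174.0)), (244, np.float32(383.0), [471, 225, 80], 'dz', np.float64(-174.0)), (247, np.float32(385.0), [471, 221, 79], 'dz', np.float64(-175.0)), (250, np.float32(387.0), [471, 217, 78], 'dz', np.float64(-175.0)), (253, np.float32(391.0), [471, 212, 75], 'dz', np.float64(-178.0)), (256, np.float32(391.0), [471, 209, 77], 'dz', np.float64(-177.0)), (259, np.float32(392.0), [472, 205, 77], 'dz', np.float64(-177.0))]
w1 309 [(232, np.float32(384.0), [476, 238, 76], 'dz', np.float64(-178.0)), (235, np.float32(384.0), [476, 235, 76], 'dz', np.float64(-177.0)), (238, np.float32(384.0), [476, 231, 77], 'dz', np.float64(-176.0)), (241, np.float32(385.0), [476, 228, 77], 'dz', np.float64(-176.0)), (244, np.float32(385.0), [476, 225, 78], 'dz', np.float64(-175.0)), (247, np.float32(386.0), [477, 221, 79], 'dz', np.float64(-175.0
[... 5040 characters left out ...]
float64(49.0))]
w2 343 [(232, np.float32(224.0), [601, -169, 27], 'dz', np.float64(-28.0)), (235, np.float32(225.0), [602, -172, 26], 'dz', np.float64(-29.0)), (238, np.float32(225.0), [602, -174, 27], 'dz', np.float64(-28.0)), (241, np.float32(226.0), [602, -176, 27], 'dz', np.float64(-28.0)), (244, np.float32(92.0), [589, -125, 151], 'dz', np.float64(96.0)), (247, np.float32(91.0), [589, -125, 153], 'dz', np.float64(97.0)), (250, np.float32(89.0), [589, -125, 154], 'dz', np.float64(99.0)), (253, np.float32(87.0), [589, -125, 157], 'dz', np.float64(102.0)), (256, np.float32(85.0), [588, -125, 158], 'dz', np.float64(103.0)), (259, np.float32(84.0), [588, -125, 160], 'dz', np.float64(105.0))]
```

The wrist depth puts the closed fingertips 22–24 mm above the reported TCP, not 8 mm below it. They only brushed over the top of the fin, which matches the 7 N upward force I saw. From here I use tip z = TCP z + 22. I back over the fin and come down lower.

Emit:
send_rows(steps=[[-1,0,0,0.8,0,0,0],[-1,0,0,0.7,0,0,0],[-1,-0.05,0.8,0,0,0,0],[-1,-0.05,0.9,0,0,0,0],[-1,-0.05,0.9,0,0,0,0],[-1,-0.05,0.5,-0.4,0,0,0],[-1,0,0.2,-0.8,0,0,0],[-1,0,0,-0.8,0,0,0],[-1,0,0,-0.5,0,0,0],[-1,0,0,-0.1,0,0,0],[-1,0,0,0,0,0,0]])

```text
time: 5.37
ee_pos: [578.7, -80.3, 26.7]
tool_rot: [0.706, -0.025, 0.707, 0.025]
force: [0.1, 0.5, 0.6]
gripper_width: 0.002
```

```bash
python3 look.py w3;  python3 - <<'E'
from h import *
p,d,m=load('w3.npz'); W=world(d,m)
for c in (309,322): print([(r,(W[r,c]).round(0).astype(int).tolist()) for r in range(226,256,3)])
from bench import imaging
p,d=imaging.camera('scene'); cv2.imwrite('pics/scene5.png',cv2.resize(p[130:230,150:300,::-1],None,fx=5,fy=5,interpolation=cv2.INTER_CUBIC))
E
```

```text
5.4167 [579.43938727 -80.43409581  27.71494456] [ 0.70656278 -0.02486706  0.70678773  0.02453116] [0.3173571  0.07642307 0.66912165] 0.005032021821164089
[(226, [574, -78, 14]), (229, [574, -79, 15]), (232, [574, -81, 14]), (235, [574, -83, 15]), (238, [574, -71, 49]), (241, [574, -71, 53]), (244, [574, -71, 56]), (247, [575, -71, 60]), (250, [575, -70, 64]), (253, [575, -70, 67])]
[(226, [581, -76, 16]), (229, [581, -78, 17]), (232, [582, -80, 15]), (235, [582, -82, 15]), (238, [581, -70, 50]), (241, [581, -70, 53]), (244, [581, -70, 57]), (247, [580, -70, 61]), (250, [580, -70, 64]), (253, [580, -70, 66])]
```

View pics/scene5.png

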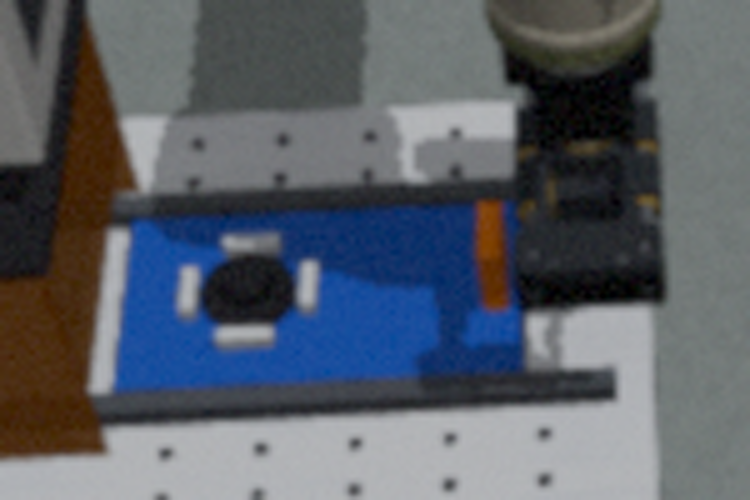

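The tool is now on the loading side of the fin with the tips at z≈48, below the fin top at 75. I push.

Emit:
send_rows(steps=[[-1,0.03,-0.5,0,0,0,0],[-1,0.03,-0.4,0,0,0,0],[-1,0.013,-0.2,0,0,0,0],[-1,0.013,-0.2,0,0,0,0],[-1,0.013,-0.2,0,0,0,0],[-1,0.013,-0.2,0,0,0,0],[-1,0.013,-0.2,0,0,0,0],[-1,0.013,-0.2,0,0,0,0],[-1,0.013,-0.2,0,0,0,0]])

```text
time: 6.22
ee_pos: [583.8, -135.5, 27.9]
tool_rot: [0.707, -0.025, 0.706, 0.026]
force: [-0.9, 6.0, 2.9]
gripper_width: 0.005
```

```bash
cat > sc.py <<'E'
import sys; from h import *
from bench import bot, imaging
n=sys.argv[1]; p,d=imaging.camera('scene'); m=imaging.camera_model('scene'); np.savez(n+'.npz',p=p,d=d,**m)
cv2.imwrite(f'pics/{n}.png',cv2.resize(p[130:230,120:300,::-1],None,fx=4,fy=4,interpolation=cv2.INTER_CUBIC))
W=world(d,m); hsv=cv2.cvtColor(p,cv2.COLOR_RGB2HSV); H,S,V=[hsv[...,i].astype(int) for i in range(3)]; z=W[...,2]
mk=(H>100)&(H<125)&(S>150)&(abs(z-26)<5)&(abs(W[...,0]-585)<75)&(W[...,1]>-420)&(W[...,1]<-60)
P=W[mk]; yy=P[:,1]+0.065*(P[:,0]-585); print('pallet +y edge at x585:',np.percentile(yy,[97,99]).round(1),len(P))
s=bot.get_state(); print(s['time'],s['ee_pos'].round(1),s['force'].round(1))
E
python3 sc.py s6
```

```text
pallet +y edge at x585: [-148.3 -141. ] 1677
6.2667 [ 583.6 -137.1   27.9] [0.2 2.1 1.4]
```

View pics/s6.png

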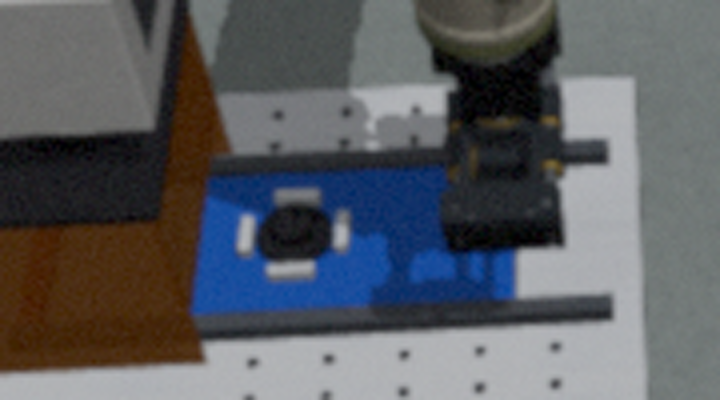

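The pallet moves with the tool (fin push force about 6 N), and the cap stays between its blocks at (295,232). I keep pushing.

Emit:
send_rows(steps=[[-1,0.013,-0.2,0,0,0,0],[-1,0.02,-0.28,0,0,0,0],[-1,0.02,-0.3,0,0,0,0],[-1,0.02,-0.3,0,0,0,0],[-1,0.02,-0.3,0,0,0,0],[-1,0.02,-0.3,0,0,0,0],[-1,0.02,-0.3,0,0,0,0],[-1,0.02,-0.3,0,0,0,0],[-1,0.02,-0.3,0,0,0,0],[-1,0.013,-0.2,0,0,0,0]])

```text
time: 7.1
ee_pos: [588.4, -205.8, 27.9]
tool_rot: [0.707, -0.025, 0.707, 0.026]
force: [-0.1, 6.5, 4.6]
gripper_width: 0.004
```

Emit:
send_rows(steps=[[-1,0.01,-0.15,0,0,0,0],[-1,0.01,-0.15,0,0,0,0]])

```text
time: 7.27
ee_pos: [588.9, -212.7, 27.9]
tool_rot: [0.707, -0.025, 0.707, 0.026]
force: [-0.9, 6.8, 4.5]
gripper_width: 0.002
```

Emit:
send_rows(steps=[[-1,0.01,-0.15,0,0,0,0],[-1,0.01,-0.15,0,0,0,0]])

```text
time: 7.43
ee_pos: [589.5, -219.9, 27.8]
tool_rot: [0.707, -0.025, 0.706, 0.026]
force: [-0.3, 6.6, 5.0]
gripper_width: 0.007
```

Emit:
send_rows(steps=[[-1,0.007,-0.1,0,0,0,0],[-1,0.007,-0.1,0,0,0,0]])

```text
time: 7.6
ee_pos: [589.8, -225.0, 27.9]
tool_rot: [0.707, -0.025, 0.706, 0.026]
force: [0.6, 7.4, 4.9]
gripper_width: 0.004
```

Emit:
send_rows(steps=[[-1,0.007,-0.1,0,0,0,0],[-1,0,-0.05,0,0,0,0]])

```text
time: 7.77
ee_pos: [590.0, -229.0, 27.8]
tool_rot: [0.707, -0.025, 0.706, 0.026]
force: [0.2, 6.8, 4.8]
gripper_width: 0.004
```

Emit:
send_rows(steps=[[-1,0.005,-0.08,0,0,0,0],[-1,0.005,-0.08,0,0,0,0]])

```text
time: 7.93
ee_pos: [590.3, -229.1, 27.9]
tool_rot: [0.706, -0.024, 0.707, 0.029]
force: [-4.6, 22.9, 13.6]
gripper_width: 0.005
```

```bash
python3 sc.py s7
```

```text
pallet +y edge at x585: [-233.9 -230. ] 893
7.9833 [ 590.4 -229.    27.9] [-5.2 18.2 11.7]
```

View pics/s7.png

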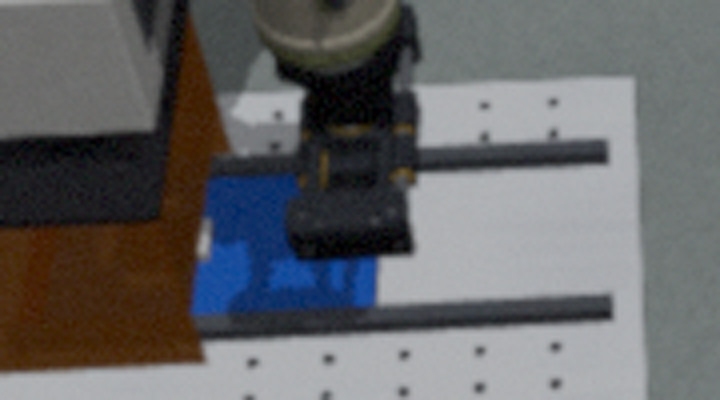

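The force stepped from 7 to 23 N and the motion stopped. The pallet's outer edge is at y≈-231, 107–110 mm in front of the shield, as it should be at home. I hold a moment, back off and check.

Emit:
send_rows(steps=[[-1,0,0,0,0,0,0],[-1,0,0,0,0,0,0],[-1,0,0.15,0,0,0,0],[-1,-0.01,0.3,0,0,0,0],[-1,-0.03,0.6,0,0,0,0],[-1,-0.06,1,0.3,0,0,0],[-1,0,1,1,0,0,0],[-1,0,1,1,0,0,0],[-1,0,1,1,0,0,0],[-1,0,1,1,0,0,0],[-1,0,1,0,0,0,0],[-1,0,0.5,0,0,0,0]])

```text
time: 8.98
ee_pos: [588.1, -42.3, 136.5]
tool_rot: [0.708, -0.026, 0.706, 0.026]
force: [0.2, 0.5, -1.7]
gripper_width: 0.006
```

```bash
python3 sc.py s8; python3 - <<'E'
from h import *
from bench import imaging
p,d,m=load('s8.npz'); W=world(d,m); hsv=cv2.cvtColor(p,cv2.COLOR_RGB2HSV); H,S,V=[hsv[...,i].astype(int) for i in range(3)]; z=W[...,2]
P=W[(H<16)&(S>150)&(V>90)&(abs(z-74)<5)&(abs(W[...,0]-585)<60)&(W[...,1]>-320)&(W[...,1]<-60)]
r=cv2.minAreaRect(P[:,:2].astype(np.float32)); print('fin',len(P),r,P.mean(0).round(1))
p,d=imaging.camera('top'); np.savez('top8.npz',p=p,d=d,**imaging.camera_model('top')); cv2.imwrite('pics/top8.png',cv2.resize(p[130:280,200:520,::-1],None,fx=2.5,fy=2.5))
E
```

```text
pallet +y edge at x585: [-235.1 -231.3] 1182
9.0333 [587.4 -40.6 135.1] [ 1.   2.5 -0.2]
fin 20 ((587.5350341796875, -246.02296447753906), (38.45424270629883, 14.04206657409668), 7.216151237487793) [ 590.6 -245.4   72.5]
```

View pics/s8.png

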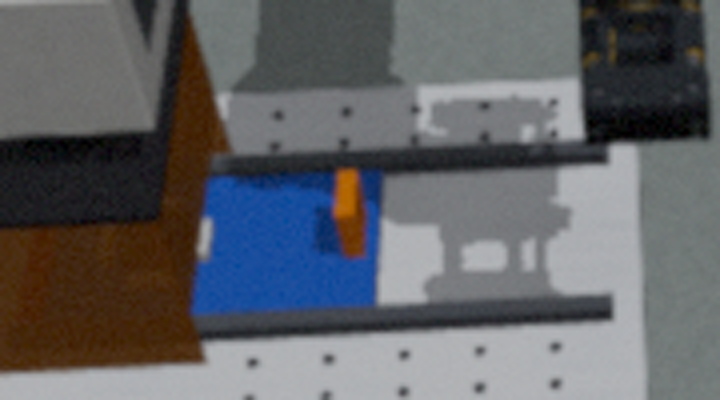

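View pics/top8.png

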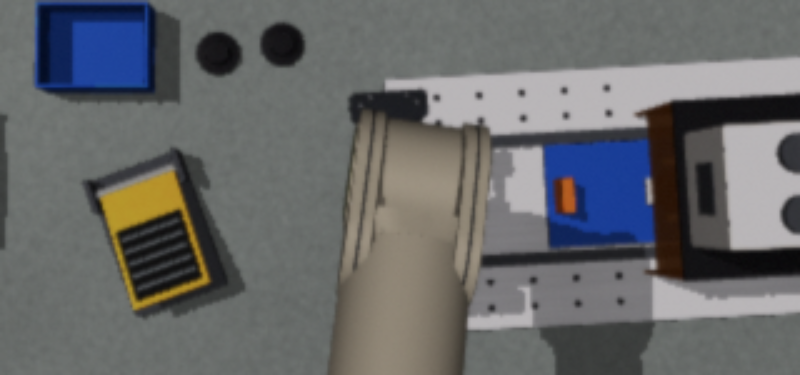

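At the end of the push the fin sits at y≈-245.5, against about -243 expected from the shield edge, and the pallet edge is straight, so it is home. The pedal and the bystanders in the top view are undisturbed. Now I bring the wrist camera over the pedal.

Emit:
send_rows(steps=[[-1,-0.5,1,0.5,0,0,0],[-1,-0.5,1,0.5,0,0,0],[-1,-0.5,1,0.5,0,0,0],[-1,-0.5,1,0.5,0,0,0],[-1,-0.5,1,0,0,0,0],[-1,-0.5,0.8,0,0,0,0],[-1,0,0.2,0,0,0,0],[-1,0,0,0,0,0,0]])

```text
time: 9.75
ee_pos: [511.7, 104.5, 184.3]
tool_rot: [0.706, -0.026, 0.707, 0.025]
force: [-0.6, 0.5, 0.8]
gripper_width: 0.008
```

```bash
python3 look.py w9; python3 - <<'E'
from h import *
p,d,m=load('w9.npz'); W=world(d,m); hsv=cv2.cvtColor(p,cv2.COLOR_RGB2HSV); H,S,V=[hsv[...,i].astype(int) for i in range(3)]; z=W[...,2]
mk=(H>=18)&(H<34)&(S>150)&(z>30)&(z<90); P=W[mk]; r=cv2.minAreaRect(P[:,:2].astype(np.float32)); print(r); print(cv2.boxPoints(r).round(0).tolist())
A=np.c_[P[:,:2],np.ones(len(P))]; c,*_=np.linalg.lstsq(A,P[:,2],rcond=None); print('plane',c, 'slope',np.hypot(*c[:2]),'yaw',np.degrees(np.arctan2(-c[1],-c[0])))
E
```

```text
9.8 [512.2314203  102.95464769 184.39092769] [ 0.70638039 -0.02517591  0.70696338  0.02440678] [ 0.63767544 -0.28909228  0.39633607] 0.008371517556075693
((533.2557373046875, 219.9222412109375), (136.58111572265625, 91.6301040649414), 20.49172019958496)
[[453.0, 239.0], [485.0, 153.0], [613.0, 201.0], [581.0, 287.0]]
plane [-2.70056260e-01 -9.77794291e-02  2.24082651e+02] slope 0.28721281391182957 yaw 19.90383175170635
```

View pics/w9.png

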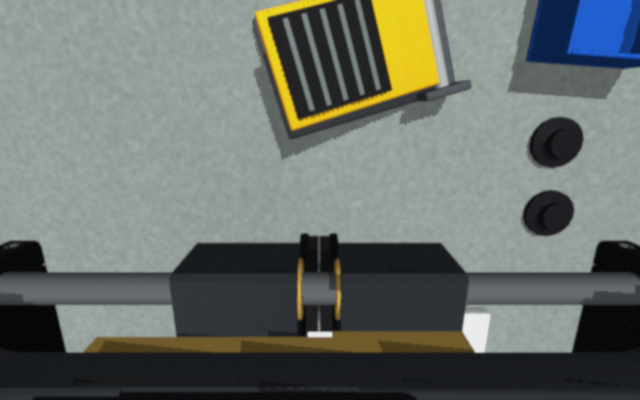

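The wrist and top cameras agree on the pedal: free edge mid (469,196), yaw 20.3°, slope 0.287. The press point is about (507.5, 210.5), z≈68. I move over it.

Emit:
send_rows(steps=[[-1,-0.1,0.9,0,0,0,0],[-1,-0.1,0.9,0,0,0,0],[-1,0,1,-0.5,0,0,0],[-1,0,1,-0.8,0,0,0],[-1,0,0.5,-1,0,0,0],[-1,0,0,-1,0,0,0],[-1,0,0,-0.9,0,0,0],[-1,0,0,-0.4,0,0,0],[-1,0,0,0,0,0,0]])

```text
time: 10.55
ee_pos: [506.6, 208.9, 67.6]
tool_rot: [0.705, -0.025, 0.708, 0.023]
force: [-0.2, -0.1, 0.5]
gripper_width: 0.002
```

```bash
python3 look.py w10; python3 - <<'E'
from h import *
from bench import imaging
p,d=imaging.camera('scene'); cv2.imwrite('pics/s10.png',cv2.resize(p[110:230,300:450,::-1],None,fx=4,fy=4,interpolation=cv2.INTER_CUBIC))
E
```

```text
10.6 [507.50031137 209.72598059  69.48183499] [ 0.70620335 -0.02479146  0.70718549  0.02347124] [-0.18966938  0.31895043  0.92124674] 0.007322816707667344
```

View pics/w10.png

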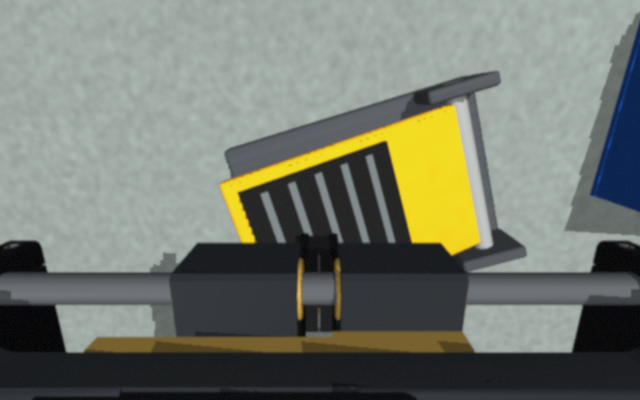

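View pics/s10.png

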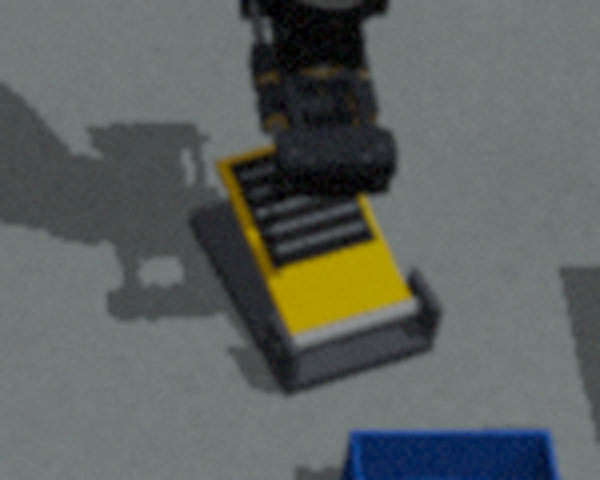

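The fingers are over the tread at (320,240) px in the wrist view, with everything else clear. I press down and watch the force.

Emit:
send_rows(steps=[[-1,0,0,-0.4,0,0,0],[-1,0,0,-0.3,0,0,0],[-1,0,0,-0.2,0,0,0],[-1,0,0,-0.2,0,0,0],[-1,0,0,-0.2,0,0,0]])

```text
time: 11.07
ee_pos: [507.1, 211.7, 37.8]
tool_rot: [0.707, -0.025, 0.707, 0.025]
force: [-3.5, -1.8, 7.4]
gripper_width: 0.003
```

Emit:
send_rows(steps=[[-1,0,0,-0.2,0,0,0],[-1,0,0,-0.2,0,0,0],[-1,0,0,-0.15,0,0,0]])

```text
time: 11.32
ee_pos: [506.4, 211.6, 24.1]
tool_rot: [0.706, -0.025, 0.707, 0.025]
force: [-19.5, -6.7, 49.4]
gripper_width: 0.005
```

It is at the stop with 49 N, more than needed, so I ease off and hold.

Emit:
send_rows(steps=[[-1,0,0,0.04,0,0,0],[-1,0,0,0,0,0,0]])

```text
time: 11.48
ee_pos: [506.6, 211.6, 25.5]
tool_rot: [0.706, -0.025, 0.707, 0.025]
force: [-6.0, -1.7, 10.4]
gripper_width: 0.0
```

Emit:
send_rows(steps=[[-1,0,0,-0.02,0,0,0],[-1,0,0,0,0,0,0]])

```text
time: 11.65
ee_pos: [506.5, 211.6, 25.0]
tool_rot: [0.706, -0.025, 0.707, 0.025]
force: [-7.5, -3.3, 12.9]
gripper_width: 0.006
```

```bash
python3 look.py w11; python3 - <<'E'
from h import *
p,d,m=load('w11.npz'); W=world(d,m); hsv=cv2.cvtColor(p,cv2.COLOR_RGB2HSV); H,S,V=[hsv[...,i].astype(int) for i in range(3)]; z=W[...,2]
mk=(H>=18)&(H<34)&(S>150)&(z>25)&(z<70); mk[245:]=False; P=W[mk]
A=np.c_[P[:,:2],np.ones(len(P))]; c,*_=np.linalg.lstsq(A,P[:,2],rcond=None); print('slope',np.hypot(*c[:2]),c,len(P))
E
```

```text
11.7 [506.54645812 211.63743058  25.00009681] [ 0.70619729 -0.0250125   0.70712971  0.02504691] [-7.82036177 -3.54124154 11.68774629] 0.0062258081193937295
slope 0.022506650085523317 [-1.76715354e-02 -1.39379387e-02  5.18162528e+01] 15436
```

The pedal slope reads 0.02 rad, so the joint is at about 0.257 rad, at its stop. I hold for just over a second, then release.

Emit:
send_rows(steps=[[-1,0,0,-0.01,0,0,0],[-1,0,0,0,0,0,0],[-1,0,0,0,0,0,0],[-1,0,0,0,0,0,0],[-1,0,0,0,0,0,0],[-1,0,0,0,0,0,0],[-1,0,0,0,0,0,0],[-1,0,0,0,0,0,0],[-1,0,0,0,0,0,0],[-1,0,0,0,0,0,0],[-1,0,0,0,0,0,0],[-1,0,0,0,0,0,0]])

```text
time: 12.7
ee_pos: [506.5, 211.6, 24.9]
tool_rot: [0.706, -0.025, 0.707, 0.025]
force: [-8.5, -3.2, 15.3]
gripper_width: 0.01
```

Emit:
send_rows(steps=[[-1,0,0,0.3,0,0,0],[-1,0,0,0.4,0,0,0],[-1,0,0,0.5,0,0,0],[-1,0,0,0.7,0,0,0],[-1,0,0,1,0,0,0],[-1,0,0,1,0,0,0],[-1,0,-0.8,1,0,0,0],[-1,0,-1,1,0,0,0],[-1,0,-1,0,0,0,0],[-1,0,-1,0,0,0,0],[-1,0,-0.5,0,0,0,0],[-1,0,0,0,0,0,0]])

```text
time: 13.7
ee_pos: [507.4, 101.2, 171.7]
tool_rot: [0.707, -0.024, 0.707, 0.023]
force: [0.4, -0.2, 0.2]
gripper_width: 0.004
```

```bash
python3 look.py w12; python3 sc.py s12; python3 - <<'E'
from h import *
p,d,m=load('w12.npz'); W=world(d,m); hsv=cv2.cvtColor(p,cv2.COLOR_RGB2HSV); H,S,V=[hsv[...,i].astype(int) for i in range(3)]; z=W[...,2]
mk=(H>=18)&(H<34)&(S>150)&(z>25)&(z<90); mk[235:]=False; P=W[mk]
A=np.c_[P[:,:2],np.ones(len(P))]; c,*_=np.linalg.lstsq(A,P[:,2],rcond=None); print('slope',np.hypot(*c[:2]),len(P))
p,d,m=load('s12.npz'); W=world(d,m); hsv=cv2.cvtColor(p,cv2.COLOR_RGB2HSV); H,S,V=[hsv[...,i].astype(int) for i in range(3)]; z=W[...,2]
P=W[(H<16)&(S>150)&(V>90)&(abs(z-74)<5)&(abs(W[...,0]-585)<60)&(W[...,1]>-320)&(W[...,1]<-60)]; print('fin',P.mean(0).round(1),len(P))
cv2.imwrite('pics/s12full.png',p[:,:,::-1])
E
```

```text
13.75 [507.21644176 103.49268943 171.56915246] [ 0.70672627 -0.0241257   0.70665626  0.02434872] [-0.97723242  0.41221555 -0.24819051] 0.006777035420506649
pallet +y edge at x585: [-235.4 -231.1] 1180
13.8 [507.  104.9 171.4] [ 0.   0.4 -0.3]
slope 0.2867888501801333 7262
fin [ 591.1 -245.3   72.4] 25
```

View pics/s12full.png

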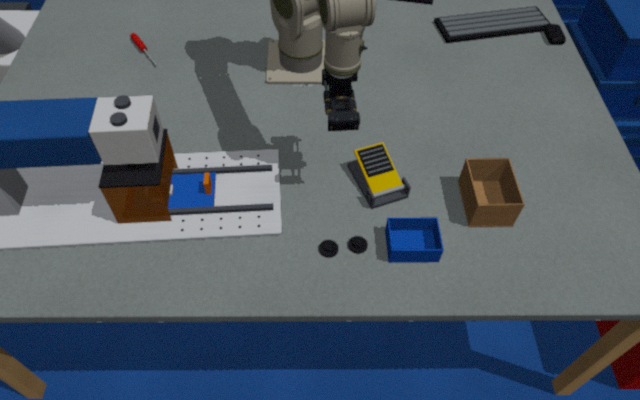

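The pedal is back up (slope 0.287, the same as at the start), and the pallet hasn't moved (fin at y -245.3). The caps, bin and carton are at their original pixels, and the tool is clear. I hand the job in.

```bash
python3 -c "
from bench import bot
print(bot.job_done())"
```

```text
the job is handed in; nothing more can be done
None
```

I pushed the pallet home against the red end stop with closed fingers on the fin. Then I pressed the pedal to its stop for a little over a second, let it come back up, and handed the job in at about 14 s. No verdict was reported.

**Last checks:**
- **Pallet:** the push force rose from 7 to 23 N and the motion stopped. The fin was at y -245.3 mm, against about -243 mm expected from the shield edge. It had not moved after the pedal press.
- **Pedal:** while held, its measured slope put the joint at about 0.257 rad. After release the slope was 0.287, the same as at the start.
- **Other things:** the spare caps, bin and carton looked unmoved in the last picture, and the tool was clear of everything.

**What disagreed or failed:**
- **First push:** it passed over the top of the fin at about 7 N without moving the pallet. The wrist camera showed the closed fingertips about 22 mm above the reported tool point, although the description puts them 8 mm below it. I corrected for that and pushed again lower.
- **Pedal force:** it peaked briefly at about 49 N on the fingertips at the stop. I eased it to between 10 and 15 N for the hold. This was under the 120 N wrist limit, but over the 40 N limit if that one also counts the fingers.
- **Cap:** I could not see it once it was under the shield. It was in its nest in the last picture before it went under, and the push was smooth.

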